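# Switch off what was left on

## Robot

A 7-joint arm with a two-finger parallel gripper is mounted at the origin on the work surface. World frame = base frame: x ahead of the robot, y to its left, z up, the work surface at z = 0. Lengths are in m, angles in rad, forces in N, time in s.
With the tool pointing down it reaches from about 0.35 to 0.9 m from the base axis. Payload 8.1 kg.
Tool frame: the origin (TCP) lies on the centre line of the jaws, within the pads' length; the fingertips stand 17 mm ahead of it and the grasp point (between the pads) lies 2 mm behind it; z points along the fingers, y is the line along which they close (so a half turn about z gives the same grasp; the last joint's range is limited). The gripper opens to 92 mm and grips with 3 to 60 N. Pads are 19 mm wide; open, the fingers measure 130 mm over their backs; the gripper's body (75 mm by 190 mm) begins 47 mm behind the grasp point.
Start: joints at [-1.288, 0.434, 0.025, 1.573, -0.012, 1.134, -0.075], TCP at [0.235, 0.579, 0.211] pointing down, gripper open.
Joint ranges: [-2.62, 2.62], [-0.44, 2.09], [-1.27, 1.32], [0.08, 2.57], [-1.32, 4.46], [0.12, 2], [-2.74, 2.74]. Speed limits (rad/s): [2.22, 2.22, 3.01, 3.01, 3.14, 3.14, 3.14].

## Interface

Orientations are given as a unit quaternion [x, y, z, w].
In Python, from rig import robot gives the robot as it stands.
- The arm moves only by the shell command python3 -m creep 'ROWS' [OPENING]. ROWS is JSON, a list of rows, each an object with "delta_pos": the shift along the tool's x, y, z in m, a list of three; "roll": the turn about the tool's z in rad. A call has 1 to 12 rows; each row is the pose to reach, as a shift and turn from the pose commanded when the call began, along the tool's axes at that moment; what a row does not reach only later rows make up. A row lasts 1/10 s, in which the tool goes at most 50 mm and 8.59 degrees, less where a joint would pass 70% of its speed; a pose out of reach is approached as far as the arm can. A call with a gripper value outside its range is refused whole. OPENING is the opening, from 0 (shut) to 1 (fully open), set as the call begins (- or left out, the last holds). The fingers move at their own pace and stop on an object; the grip force is fixed at half the most. Time passes only in rows, so rows that repeat a pose let the fingers close. It gives the time, the measured TCP pose, the force, the opening and the grip force at its end, in the units of the state.
- robot.observe(): the state, without advancing time (a new reading comes with each control period).
- robot.snapshot(name): name is "scene" or "top" or "wrist"; returns a dict with "frame" (480x640x3 uint8, blue, green, red), "depth" (480x640 float32, m along the optical axis (not along the pixel's ray), 0 where there is no reading), "K" (3x3 intrinsics, pixels), "world_from_camera" (4x4, takes a point from camera to world coordinates); the wrist camera has in their place "T_tool_cam" (4x4, takes a point from camera to tool coordinates, whose origin is the TCP and whose axes are the flange's). Camera axes: x right, y up, looking along -z (the intrinsics and any distortion apply to the point x, -y, -z); pixel columns grow to the right and rows downward; lengths in m; the calibration is good to about 2 mm. A picture is of the moment at which its call begins: read the wrist's pose just before it.
- robot.finish_job(): hands the job in; it is judged then, once.
Trained networks look in the newest picture that a camera, given by its name, has taken for a name from the list of things; names that differ only in an ending like _2 or _b are one class to them, and where a whole thing is asked for, a point or a joint stands for the part that bears it (a point fixed in the world has none). Each returns a list of dicts, best first, with "p" (0 to 1); they miss things now and then, are a little off and sometimes report something else, mostly with a low value. They report only what shows in the picture. A call takes as long as a camera call.
- robot.spot_in(label, camera): "rect" ([left, top, width, height] in pixels, round what is visible of it).
- robot.regions_of(label, camera): "mask" (480x640 bool, what is visible of it) and "rect" ([left, top, width, height] in pixels, round what is visible of it).
The state is a dict: "clock": time; "joint_pos": joint angles; "dq": joint speeds; "joint_torque": joint torques, N m; "tcp_pos": TCP position; "ee_rot": TCP orientation; "force": force on the tool from outside, world axes, zero at the start; "wrist_torque": the same for the moment, N m; "finger_gap": finger opening in m; "grip_force": force on a finger pad.
Only numpy, scipy, OpenCV 4.12 (cv2) and the standard library are available. Lean on these libraries where they do the work, as an engineer would, in place of code of your own. Each camera call takes 0.05 s, during which the arm holds its last target. There are 200 camera calls.

## Task

The clinic is closing, and two of the five rocker switches on the examination unit's control desk have been left on: their far end is pressed in, while a switch that is off has the end nearest the robot pressed in. With the fingertips, lightly press those two off and withdraw the hand. Do not touch the other three switches, and leave the instruments, bottle, torch, lens, occluder and trial frame where they are.

Things in the scene. Friction and masses are not known exactly. Their poses are not given: they have to be found in the camera images.
- desk: fixed cream control desk, level top, 170 deep (its x) x 500 wide (its y) x 55 high; origin at the centre of its underside, x pointing away from the robot (within 0.3 rad), y left. Five pale grey rockers stand in a row on top at x = -35, y = -205, -145, -85, -25, 35. Dimmer knob, 16 high, at (-30, 175). Two wells at (30, 140), (30, 210), holding instruments that rise 170 above the desk top.
- switch_a (a joint): rocker A, in any of the five places; all alike, pale grey, 25 x 45 (along desk x), shallow V top, in a black frame 37 x 58, 2 high. Value in rad: +0.28 on (far end in, end nearest the robot raised), -0.28 off (near end in). Raised end 17 above the desk top, pressed-in end 4, both 11 at mid-travel. Pressing takes 2 to 4 N; past the middle it snaps over by itself, away from the finger.
- press_a (a point): point on the top face of rocker A, on its centre line, 18 from the pivot towards the end nearest the robot (pressed to switch off). Moves with the rocker: 15 above the desk top when on, 10 at mid-travel, 5 when off.
- switch_b (a joint): rocker B, in any of the five places; all alike, pale grey, 25 x 45 (along desk x), shallow V top, in a black frame 37 x 58, 2 high. Value in rad: +0.28 on (far end in, end nearest the robot raised), -0.28 off (near end in). Raised end 17 above the desk top, pressed-in end 4, both 11 at mid-travel. Pressing takes 2 to 4 N; past the middle it snaps over by itself, away from the finger.
- press_b (a point): point on the top face of rocker B, on its centre line, 18 from the pivot towards the end nearest the robot (pressed to switch off). Moves with the rocker: 15 above the desk top when on, 10 at mid-travel, 5 when off.
- switch_c (a joint): rocker C, in any of the five places; all alike, pale grey, 25 x 45 (along desk x), shallow V top, in a black frame 37 x 58, 2 high. Value in rad: +0.28 on (far end in, end nearest the robot raised), -0.28 off (near end in). Raised end 17 above the desk top, pressed-in end 4, both 11 at mid-travel. Pressing takes 2 to 4 N; past the middle it snaps over by itself, away from the finger.
- press_c (a point): point on the top face of rocker C, on its centre line, 18 from the pivot towards the end nearest the robot (pressed to switch off). Moves with the rocker: 15 above the desk top when on, 10 at mid-travel, 5 when off.
- switch_d (a joint): rocker D, in any of the five places; all alike, pale grey, 25 x 45 (along desk x), shallow V top, in a black frame 37 x 58, 2 high. Value in rad: +0.28 on (far end in, end nearest the robot raised), -0.28 off (near end in). Raised end 17 above the desk top, pressed-in end 4, both 11 at mid-travel. Pressing takes 2 to 4 N; past the middle it snaps over by itself, away from the finger.
- press_d (a point): point on the top face of rocker D, on its centre line, 18 from the pivot towards the end nearest the robot (pressed to switch off). Moves with the rocker: 15 above the desk top when on, 10 at mid-travel, 5 when off.
- switch_e (a joint): rocker E, in any of the five places; all alike, pale grey, 25 x 45 (along desk x), shallow V top, in a black frame 37 x 58, 2 high. Value in rad: +0.28 on (far end in, end nearest the robot raised), -0.28 off (near end in). Raised end 17 above the desk top, pressed-in end 4, both 11 at mid-travel. Pressing takes 2 to 4 N; past the middle it snaps over by itself, away from the finger.
- press_e (a point): point on the top face of rocker E, on its centre line, 18 from the pivot towards the end nearest the robot (pressed to switch off). Moves with the rocker: 15 above the desk top when on, 10 at mid-travel, 5 when off.
- retinoscope: black handled instrument, 28 diameter, 203 tall, head on top, standing loose in the right-hand well; origin at the centre of its foot, z along it. A bystander: leave it alone.
- ophthalmoscope: black handled instrument, 28 diameter, 207 tall, with a round disc head, standing loose in the left-hand well; origin at the centre of its foot, z along it. A bystander: leave it alone.
- drop_bottle: white eye-drop bottle, 26 diameter, 62 tall, standing loose on the desk top behind the switches; origin at the centre of its foot, z up. A bystander: leave it alone.
- pen_torch: metal pen torch, 13 diameter, 120 long, lying loose on the desk top behind the switches; origin under its middle, x along it. A bystander: leave it alone.
- occluder: black eye occluder, a 64 disc 4 thick on a flat handle, 212 long in all, lying on the table in front of the desk; origin on its underside, x along it towards the disc. A bystander: leave it alone.
- trial_lens: round metal-rimmed trial lens, 38 diameter, 5 thick, with a small tab, lying on the table in front of the desk; origin under its centre. A bystander: leave it alone.
- trial_frame: dark wire trial frame (test spectacles), 140 wide, 115 deep, 64 tall, standing on the table left of the desk; origin on the table under the bridge. A bystander: leave it alone.

How it is judged:
By the outcome, as a careful person would: the job done as asked, in the order asked, and still so for the second after the job is handed in, with the robot touching nothing.
It also fails if it takes over 35 s, if anything falls off the work surface, if the arm or the gripper's body presses on something with over 40 N, if the wrist force passes 120 N, or if a joint passes its speed limit or range.

## Working session

There is one attempt and no reset: what is moved stays moved. The work goes in short steps, Python scripts to look and compute and a shell command to move; the robot and the scene stay as the last step left them, time stands still between calls to the robot, and variables do not carry over. Pictures are saved under pics/ and viewed, at most 10 in all, crops included, and the job is handed in when it is done.

```bash
mkdir -p pics; python3 - <<'E'
from rig import robot
import cv2,numpy as np
s=robot.observe()
print({k:np.round(s[k],3) for k in('clock','tcp_pos','ee_rot','force','finger_gap')})
for n in('scene','top'):
    r=robot.snapshot(n);cv2.imwrite(f'pics/{n}0.png',r['frame']);np.savez(f'{n}0.npz',**r)
    print(n,r['K'].round(1).tolist(),r['world_from_camera'].round(3).tolist())
    for d in robot.spot_in('switch_a',n):print(np.round(d['rect']),round(d['p'],2))
E
```

```text
{'clock': np.float64(0.0), 'tcp_pos': array([0.235, 0.579, 0.21 ]), 'ee_rot': array([ 0.192,  0.981, -0.001, -0.   ]), 'force': array([0.047, 0.04 , 0.342]), 'finger_gap': np.float64(0.092)}
scene [[503.1, 0.0, 307.2], [0.0, 503.1, 237.6], [0.0, 0.0, 1.0]] [[0.88, -0.279, 0.385, 0.871], [0.475, 0.471, -0.743, -0.456], [0.026, 0.837, 0.547, 0.53], [0.0, 0.0, 0.0, 1.0]]
[215. 290.  31.  16.] 0.81
[199. 320.  36.  17.] 0.77
[228. 268.  32.  18.] 0.68
[245. 247.  32.  15.] 0.67
[171. 344.  42.  29.] 0.61
[318. 122.  19.  95.] 0.37
top [[449.3, 0.0, 321.2], [0.0, 449.3, 234.8], [0.0, 0.0, 1.0]] [[0.012, 0.998, -0.064, 0.485], [-1.0, 0.013, 0.012, 0.151], [0.013, 0.064, 0.998, 0.842], [0.0, 0.0, 0.0, 1.0]]
[335. 245.  24.  25.] 0.7
[466. 214.  25.  24.] 0.67
[436. 219.  22.  33.] 0.67
[368. 238.  19.  29.] 0.65
[400. 228.  22.  32.] 0.55
```

View pics/scene0.png

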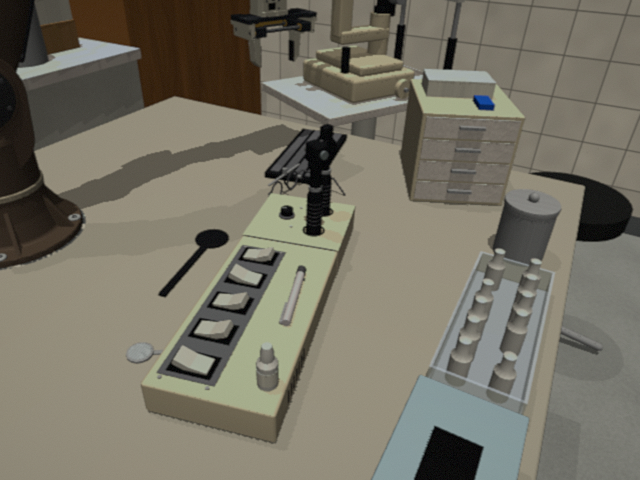

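View pics/top0.png

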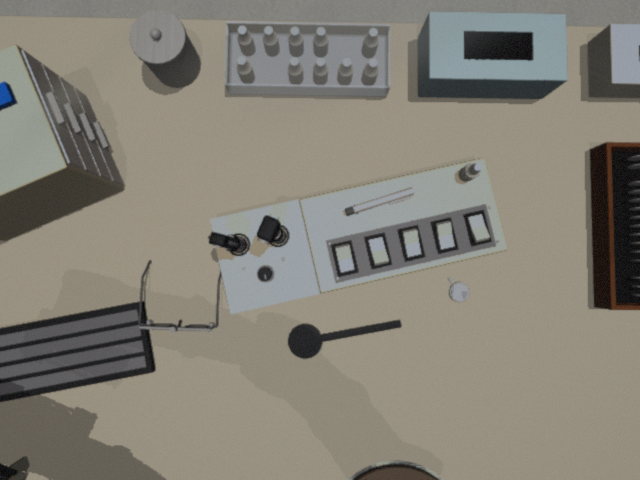

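The scene picture shows the five rockers at about (193,360), (214,329), (231,299), (246,275) and (260,254). In the top picture they run from (345,258) to (478,228). Next I'll fit the desk pose and the rocker tilts.

```bash
cat > h.py <<'E'
import numpy as np,cv2
def cloud(r,W=None):
    W=r['world_from_camera'] if W is None else W
    d=r['depth'];K=r['K'];v,u=np.mgrid[:480,:640]
    p=np.stack([(u-K[0,2])/K[0,0]*d,-(v-K[1,2])/K[1,1]*d,-d],-1)
    return p@W[:3,:3].T+W[:3,3]
def desk(P,ok):
    # top plane band -> min-area rect
    m=((P[...,2]>.045)&(P[...,2]<.07)&ok).astype(np.uint8)
    m=cv2.morphologyEx(m,cv2.MORPH_OPEN,np.ones((5,5)))
    n,l,st,_=cv2.connectedComponentsWithStats(m);i=1+np.argmax(st[1:,4])
    q=P[l==i];return q,cv2.minAreaRect(q[:,:2].astype(np.float32))
E
python3 - <<'E'
from h import *
from scipy.ndimage import median_filter
r={n:np.load(f'{n}0.npz') for n in('top','scene')}
P=cloud(r['top']);ok=(r['top']['depth']>0)&(np.hypot(P[...,0]-.6,P[...,1])<.4)
q,rc=desk(P,ok);print(rc,np.median(q[:,2]))
b=cv2.boxPoints(rc);c=np.array(rc[0])
e=[b[1]-b[0],b[2]-b[1]];s=min(e,key=np.linalg.norm);x=s/np.linalg.norm(s);x=x*np.sign(x[0]);y=np.array([-x[1],x[0]])
print('yaw',np.arctan2(x[1],x[0]))
np.savez('desk.npz',c=c,x=x,y=y)
for n in r:
    P=cloud(r[n]);L=(P[...,:2]-c)@np.stack([x,y],1)
    for Y in(-.205,-.145,-.085,-.025,.035):
        o=[]
        for X in(-.018,-.009,0,.009,.018):
            m=(abs(L[...,0]+.035-X)<.005)&(abs(L[...,1]-Y)<.008)&(r[n]['depth']>0)
            o.append(round(1000*float(np.median(P[m][:,2])),1) if m.any() else None)
        print(n,Y,o,'xy',np.round(c+x*(-.053)+y*Y,4))
f=r['scene']['frame'][230:400,150:300];cv2.imwrite('pics/s1.png',cv2.resize(f,None,fx=3.5,fy=3.5,interpolation=2))
g=r['top']['frame'][190:300,310:510];cv2.imwrite('pics/t1.png',cv2.resize(g,None,fx=4,fy=4,interpolation=2))
E
```

```text
((0.5379961133003235, 0.07521258294582367), (0.17021581530570984, 0.5004432797431946), 13.61313533782959) 0.05604440218976903
yaw 0.2375941
top -0.205 [70.5, 67.7, 63.7, 62.0, 60.7] xy [ 0.5347 -0.1365]
top -0.145 [60.7, 62.1, 63.8, 67.7, 70.2] xy [ 0.5206 -0.0782]
top -0.085 [60.8, 62.2, 64.1, 67.4, 70.1] xy [ 0.5065 -0.0199]
top -0.025 [70.8, 67.5, 63.4, 61.8, 60.6] xy [0.4924 0.0384]
top 0.035 [60.4, 62.0, 63.5, 66.9, 70.3] xy [0.4782 0.0968]
scene -0.205 [69.2, 65.9, 62.3, 60.6, 59.2] xy [ 0.5347 -0.1365]
scene -0.145 [59.8, 61.2, 63.0, 66.7, 68.2] xy [ 0.5206 -0.0782]
scene -0.085 [59.7, 61.1, 62.4, 66.7, 67.8] xy [ 0.5065 -0.0199]
scene -0.025 [69.4, 66.1, 62.6, 60.5, 59.0] xy [0.4924 0.0384]
scene 0.035 [59.5, 60.9, 62.1, 66.5, 68.1] xy [0.4782 0.0968]
```

View pics/s1.png

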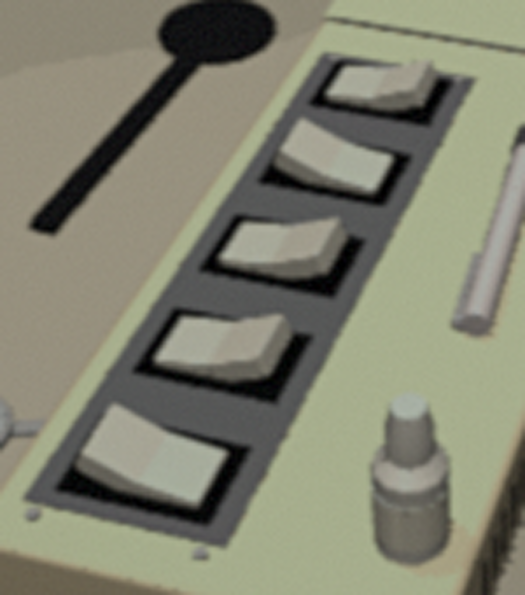

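View pics/t1.png

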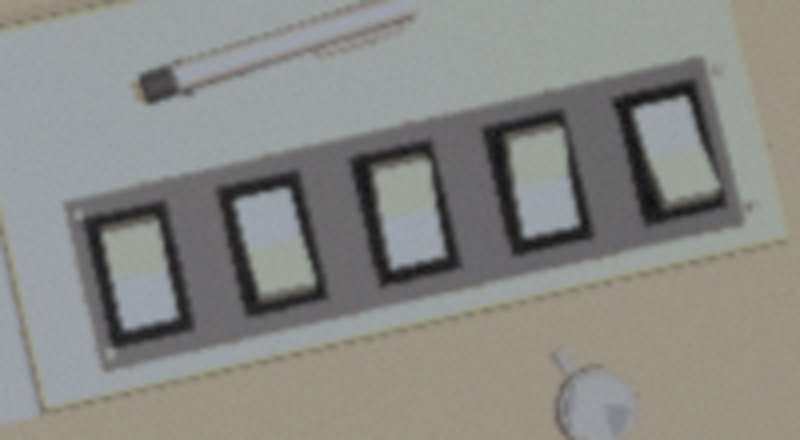

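Rockers 4 (desk y = -25) and 1 (desk y = -205) are on: both depth clouds and both crops show their near ends raised. I'll raise the arm with the fingers shut, then travel over the first one.

```bash
python3 -m creep '[{"delta_pos":[0,0,-0.04],"roll":0},{"delta_pos":[0,0,-0.08],"roll":0},{"delta_pos":[0,0,-0.12],"roll":0},{"delta_pos":[0,0,-0.12],"roll":0}]' 0; python3 -m creep '[{"delta_pos":[-0.037,-0.034,-0.12],"roll":-0.07},{"delta_pos":[-0.073,-0.067,-0.12],"roll":-0.14},{"delta_pos":[-0.11,-0.101,-0.12],"roll":-0.21},{"delta_pos":[-0.147,-0.135,-0.12],"roll":-0.28},{"delta_pos":[-0.183,-0.168,-0.12],"roll":-0.35},{"delta_pos":[-0.22,-0.202,-0.12],"roll":-0.42}]' | tail -3
```

```text
clock: 0.6
tcp_pos: [0.2361, 0.5813, 0.3373]
ee_rot: [0.192, 0.981, 0.005, 0.001]
force: [0.5, 0.9, -0.4]
finger_gap: 0.0646
grip_force: 0.0
force: [1.4, 0.0, -0.2]
finger_gap: 0.0167
grip_force: 0.0
```

```bash
cat >> h.py <<'E'
from scipy.spatial.transform import Rotation as R
def todo(s,t):  # tool-frame shift and roll to xyz t, tool y along desk y
    d=np.load('desk.npz');M=R.from_quat(s['ee_rot']).as_matrix()
    a=M.T@np.append(d['y'],0)
    print('tcp',np.round(s['tcp_pos'],4),'shift',np.round(M.T@(np.array(t)-s['tcp_pos']),4),'roll',round(float(np.arctan2(-a[0],a[1])),3),'q',np.round(s['joint_pos'],2),'F',np.round(s['force'],1),'gap',s['finger_gap'],'t',s['clock'])
E
python3 -c "
from rig import robot;from h import *
todo(robot.observe(),[.4904,.038,.20])"
```

```text
tcp [0.343  0.3507 0.4491] shift [-0.1355 -0.3181  0.2489] roll -0.2 q [-0.98  0.1   0.09  1.45 -0.01  1.59  0.71] F [ 1.4  0.  -0.2] gap 0.016673754759024512 t 1.2
```

```bash
python3 -m creep '[{"delta_pos":[-0.017,-0.04,0],"roll":-0.05},{"delta_pos":[-0.034,-0.08,0],"roll":-0.1},{"delta_pos":[-0.051,-0.12,0],"roll":-0.15},{"delta_pos":[-0.068,-0.16,0],"roll":-0.2},{"delta_pos":[-0.085,-0.2,0],"roll":-0.2},{"delta_pos":[-0.102,-0.24,0.04],"roll":-0.2},{"delta_pos":[-0.119,-0.28,0.08],"roll":-0.2},{"delta_pos":[-0.136,-0.318,0.12],"roll":-0.2},{"delta_pos":[-0.136,-0.318,0.165],"roll":-0.2},{"delta_pos":[-0.136,-0.318,0.21],"roll":-0.2},{"delta_pos":[-0.136,-0.318,0.249],"roll":-0.2},{"delta_pos":[-0.136,-0.318,0.249],"roll":-0.2}]'; python3 -m creep '[{"delta_pos":[0,0,0],"roll":0},{"delta_pos":[0,0,0],"roll":0},{"delta_pos":[0,0,0],"roll":0}]' >/dev/null
python3 - <<'E'
from rig import robot;from h import *
s=robot.observe();todo(s,[.4904,.038,.12])
r=robot.snapshot('wrist');cv2.imwrite('pics/w1.png',r['frame'])
T=np.eye(4);T[:3,:3]=R.from_quat(s['ee_rot']).as_matrix();T[:3,3]=s['tcp_pos']
P=cloud(r,T@r['T_tool_cam']);d=np.load('desk.npz');L=(P[...,:2]-d['c'])@np.stack([d['x'],d['y']],1)
for Y in(-.085,-.025,.035):
    near=(abs(L[...,0]+.035)<.035)&(abs(L[...,1]-Y)<.027)&(P[...,2]>.0585)&(P[...,2]<.08)&(r['depth']>0)
    q=L[near];
    if len(q):print(Y,len(q),np.percentile(q,[1,99],axis=0).round(4).tolist(),P[near][:,2].max())
E
```

```text
clock: 2.4
tcp_pos: [0.4847, 0.0385, 0.1945]
ee_rot: [-0.116, 0.993, -0.001, -0.005]
force: [-0.6, -0.1, 0.6]
finger_gap: 0.0003
grip_force: 0.0
tcp [0.4909 0.0398 0.2022] shift [ 0.0013 -0.0017  0.0822] roll -0.003 q [-0.51  0.23  0.39  1.93 -0.1   1.    1.73] F [-0.4  0.7  0.1] gap 0.0003455910432842361 t 2.7
-0.085 2378 [[-0.0659, -0.1042], [-0.0096, -0.0686]] 0.07381118069903542
-0.025 2237 [[-0.0658, -0.0448], [-0.0092, -0.0084]] 0.07401130159754216
0.035 2360 [[-0.0655, 0.0149], [-0.0101, 0.0511]] 0.07373031628425664
```

View pics/w1.png

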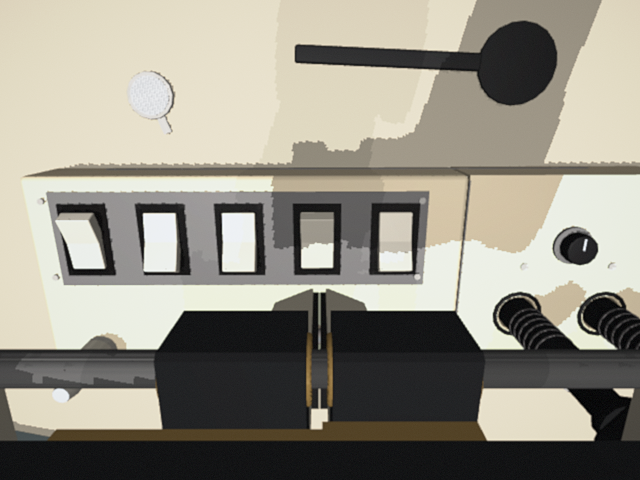

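The wrist view shows the rockers in a row at about v=240, with the fourth at u=317 in line with the shut fingers. The desk fit agrees to within about 2 mm, so I'll descend and then press in small steps.

```bash
python3 -m creep '[{"delta_pos":[0.001,-0.002,0.035],"roll":0},{"delta_pos":[0.001,-0.002,0.07],"roll":0},{"delta_pos":[0.001,-0.002,0.1],"roll":0},{"delta_pos":[0.001,-0.002,0.1],"roll":0},{"delta_pos":[0.001,-0.002,0.1],"roll":0},{"delta_pos":[0.001,-0.002,0.1],"roll":0}]'; python3 -c "
from rig import robot;from h import *
todo(robot.observe(),[.4904,.038,.0795])"
```

```text
clock: 3.35
tcp_pos: [0.4902, 0.0375, 0.1017]
ee_rot: [-0.117, 0.993, 0.0, 0.002]
force: [-0.9, 0.1, 0.4]
finger_gap: 0.0006
grip_force: 0.0
tcp [0.4902 0.0375 0.1017] shift [-0.0002  0.0005  0.0222] roll -0.003 q [-0.46  0.36  0.36  2.05 -0.18  0.76  1.81] F [-0.9  0.1  0.4] gap 0.0005815360901149599 t 3.35
```

```bash
python3 -m creep '[{"delta_pos":[0,0,0.004],"roll":0},{"delta_pos":[0,0,0.008],"roll":0},{"delta_pos":[0,0,0.011],"roll":0},{"delta_pos":[0,0,0.014],"roll":0},{"delta_pos":[0,0,0.016],"roll":0},{"delta_pos":[0,0,0.018],"roll":0},{"delta_pos":[0,0,0.02],"roll":0},{"delta_pos":[0,0,0.021],"roll":0},{"delta_pos":[0,0,0.022],"roll":0},{"delta_pos":[0,0,0.022],"roll":0}]'; python3 -m creep '[{"delta_pos":[0,0,-0.015],"roll":0},{"delta_pos":[0,0,-0.045],"roll":0},{"delta_pos":[0,0,-0.08],"roll":0},{"delta_pos":[0,0,-0.11],"roll":0},{"delta_pos":[0,0,-0.11],"roll":0},{"delta_pos":[0,0,-0.11],"roll":0}]'
cat > chk.py <<'E'
from rig import robot;from h import *
d=np.load('desk.npz');r=robot.snapshot('scene');P=cloud(r);L=(P[...,:2]-d['c'])@np.stack([d['x'],d['y']],1)
for Y in(-.205,-.145,-.085,-.025,.035):
    o=[]
    for X in(-.018,-.009,.009,.018):
        m=(abs(L[...,0]+.035-X)<.005)&(abs(L[...,1]-Y)<.008)&(r['depth']>0)&(P[...,2]<.09)
        o.append(round(1000*float(np.median(P[m][:,2])),1) if m.any() else None)
    print(Y,o)
E
cat > chk2.py <<'E'
from chk import *
todo(robot.observe(),[.5328,-.137,.12])
E
python3 chk2.py
```

```text
clock: 4.35
tcp_pos: [0.4887, 0.0372, 0.0777]
ee_rot: [-0.117, 0.993, -0.0, -0.0]
force: [-0.3, 0.2, 0.2]
finger_gap: 0.0003
grip_force: 0.0
clock: 4.95
tcp_pos: [0.489, 0.0374, 0.1883]
ee_rot: [-0.117, 0.993, 0.0, 0.001]
force: [-0.9, 0.2, -0.8]
finger_gap: 0.0006
grip_force: 0.0
-0.205 [69.3, 65.7, 60.7, 59.0]
-0.145 [59.6, 61.2, 66.8, 68.4]
-0.085 [59.6, 61.0, 66.7, 67.7]
-0.025 [69.6, 65.6, 60.7, 59.1]
0.035 [59.4, 60.7, 66.8, 67.4]
tcp [0.4884 0.0373 0.1875] shift [-0.0028 -0.1799  0.0674] roll -0.003 q [-0.51  0.24  0.39  1.95 -0.11  0.97  1.74] F [ 0.6  0.1 -0.3] gap 0.0005098057697684924 t 5.0
```

```bash
python3 - <<'E'
from rig import robot;from h import *
a=robot.snapshot('scene')['frame'][200:400,120:320]
w=robot.snapshot('wrist')['frame']
cv2.imwrite('pics/c2.png',np.hstack([cv2.resize(a,(400,400),interpolation=2),cv2.resize(w[120:420,150:450],(400,400))]))
E
```

```text
(no output)
```

View pics/c2.png

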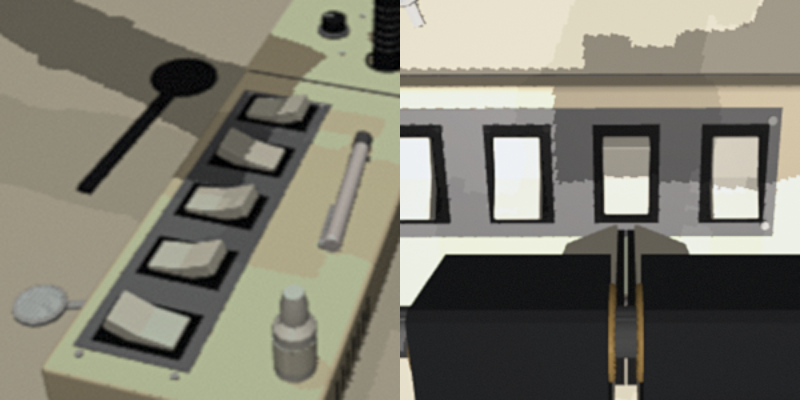

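The rocker at -25 is still on, so the fingertip may have missed it. I'll go down again and look while it's there.

```bash
python3 -m creep '[{"delta_pos":[0,0,0.04],"roll":0},{"delta_pos":[0,0,0.075],"roll":0},{"delta_pos":[0,0,0.095],"roll":0},{"delta_pos":[0,0,0.1],"roll":0},{"delta_pos":[0,0,0.105],"roll":0},{"delta_pos":[0,0,0.11],"roll":0},{"delta_pos":[0,0,0.11],"roll":0}]'
python3 - <<'E'
from rig import robot;from h import *
s=robot.observe();todo(s,[.4904,.038,.0795])
r=robot.snapshot('scene');P=cloud(r);d=np.load('desk.npz');L=(P[...,:2]-d['c'])@np.stack([d['x'],d['y']],1)
m=(abs(L[...,0]+.055)<.04)&(abs(L[...,1]+.025)<.04)&(P[...,2]>.075)&(P[...,2]<.12)&(r['depth']>0)
for z in np.arange(.075,.12,.005):
    k=m&(abs(P[...,2]-z-.0025)<.0025)
    if k.sum()>3:print(round(z,3),k.sum(),L[k].min(0).round(3),L[k].max(0).round(3))
cv2.imwrite('pics/c3.png',cv2.resize(r['frame'][200:340,160:320],(800,600)[:1]+(600,) if 0 else (686,600),interpolation=2))
r=robot.snapshot('wrist');p=cloud(r,r['T_tool_cam']);k=(abs(p[...,0])<.03)&(abs(p[...,1])<.035)&(r['depth']>0)&(p[...,2]<.03)
for z in np.arange(-.02,.03,.004):
    q=p[k&(abs(p[...,2]-z)<.002)]
    if len(q)>3:print('tool z',round(z,3),len(q),q.min(0)[:2].round(3),q.max(0)[:2].round(3))
E
```

```text
clock: 5.8
tcp_pos: [0.4889, 0.0373, 0.078]
ee_rot: [-0.117, 0.993, 0.0, 0.0]
force: [-0.3, 0.4, -0.5]
finger_gap: 0.0004
grip_force: 0.0
tcp [0.4889 0.0373 0.078 ] shift [-0.0016  0.0004 -0.0015] roll -0.003 q [-0.45  0.39  0.35  2.07 -0.2   0.71  1.83] F [-0.3  0.4 -0.5] gap 0.000364584919911501 t 5.8
0.09 8 [-0.064 -0.032] [-0.045 -0.019]
0.095 22 [-0.066 -0.037] [-0.045 -0.019]
0.1 24 [-0.064 -0.039] [-0.045 -0.014]
0.105 34 [-0.052 -0.044] [-0.044 -0.009]
0.11 30 [-0.049 -0.044] [-0.044 -0.01 ]
0.115 34 [-0.048 -0.046] [-0.044 -0.009]
tool z -0.02 143 [ 0.01  -0.009] [0.012 0.008]
tool z -0.016 36 [ 0.01  -0.006] [0.012 0.003]
tool z 0.004 44 [-0.002 -0.013] [0.002 0.011]
tool z 0.008 390 [-0.009 -0.013] [0.004 0.011]
tool z 0.012 362 [-0.021 -0.014] [0.005 0.011]
tool z 0.016 63 [-0.03  -0.019] [0.004 0.011]
tool z 0.02 7725 [-0.016 -0.035] [0.03  0.035]
tool z 0.024 2962 [-0.016 -0.035] [0.03  0.035]
```

View pics/c3.png

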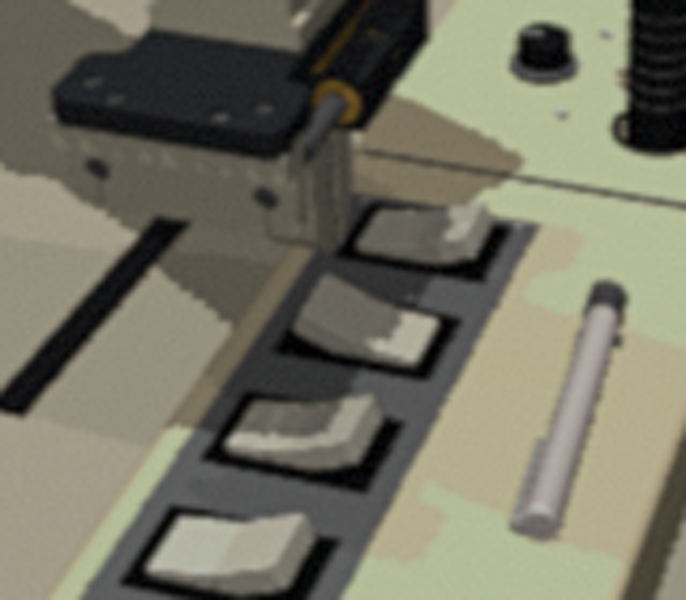

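The fingertips (crop about (335,245)) hover roughly 18 mm above the raised end of rocker 4 (325,280), so they reach less far than the nominal 17 mm. I'll measure the real gripper geometry.

```bash
cat > geo.py <<'E'
from rig import robot;from h import *
s=robot.observe();M=R.from_quat(s['ee_rot']).as_matrix()
for n in('scene','top'):
    r=robot.snapshot(n);o=np.load(f'{n}0.npz');P=cloud(r);t=(P-s['tcp_pos'])@M
    k=(r['depth']>0)&(o['depth']-r['depth']>.008)&(np.linalg.norm(t,axis=-1)<.2)
    print(n)
    for z in np.arange(-.15,.03,.01):
        q=t[k&(t[...,2]>=z)&(t[...,2]<z+.01)]
        if len(q)>3:print(round(z,3),len(q),np.percentile(q,[2,98],axis=0)[:,:2].round(3).tolist(),'zmax',q[:,2].max().round(4))
E
python3 geo.py
```

```text
scene
-0.15 339 [[-0.023, -0.053], [0.02, 0.012]] zmax -0.14
-0.14 419 [[-0.025, -0.052], [0.02, 0.013]] zmax -0.13
-0.13 1722 [[-0.036, -0.097], [0.032, 0.088]] zmax -0.12
-0.12 572 [[-0.037, -0.097], [0.032, 0.08]] zmax -0.1101
-0.11 659 [[-0.037, -0.095], [0.031, 0.079]] zmax -0.1
-0.1 744 [[-0.037, -0.089], [0.032, 0.079]] zmax -0.09
-0.09 430 [[-0.037, -0.089], [0.033, 0.08]] zmax -0.0802
-0.07 6 [[-0.013, -0.017], [-0.011, -0.007]] zmax -0.0601
-0.06 52 [[-0.012, -0.021], [-0.01, 0.013]] zmax -0.05
-0.05 66 [[-0.012, -0.02], [-0.01, 0.016]] zmax -0.0403
-0.04 67 [[-0.012, -0.02], [-0.008, 0.015]] zmax -0.0301
-0.03 57 [[-0.012, -0.018], [0.007, 0.014]] zmax -0.0202
-0.02 18 [[-0.012, -0.01], [0.009, 0.005]] zmax -0.014
top
-0.13 1335 [[-0.035, 0.031], [0.033, 0.094]] zmax -0.12
-0.12 40 [[-0.02, 0.029], [0.019, 0.095]] zmax -0.1111
-0.11 194 [[-0.037, 0.015], [0.034, 0.058]] zmax -0.1
-0.1 112 [[-0.033, 0.031], [0.03, 0.062]] zmax -0.0901
-0.09 17 [[-0.012, 0.03], [0.028, 0.031]] zmax -0.0804
```

The whole gripper sits about 31 mm behind the reported TCP along tool z, while its lateral position is right. The corrected press height is a reported z of about 0.048, so I'll descend gently and watch the force.

```bash
python3 -m creep '[{"delta_pos":[0,0,0.005],"roll":0},{"delta_pos":[0,0,0.01],"roll":0},{"delta_pos":[0,0,0.014],"roll":0},{"delta_pos":[0,0,0.014],"roll":0}]';python3 -m creep '[{"delta_pos":[0,0,0.002],"roll":0},{"delta_pos":[0,0,0.004],"roll":0},{"delta_pos":[0,0,0.006],"roll":0},{"delta_pos":[0,0,0.008],"roll":0},{"delta_pos":[0,0,0.008],"roll":0}]'; python3 chk.py
```

```text
clock: 6.4
tcp_pos: [0.4882, 0.0371, 0.0631]
ee_rot: [-0.117, 0.993, -0.0, -0.001]
force: [1.0, -0.9, -0.5]
finger_gap: 0.0003
grip_force: 0.0
clock: 6.9
tcp_pos: [0.4886, 0.0372, 0.0557]
ee_rot: [-0.117, 0.993, 0.0, -0.0]
force: [-1.0, -0.0, 2.8]
finger_gap: 0.0005
grip_force: 1.2
-0.205 [69.3, 65.7, 60.7, 59.1]
-0.145 [59.7, 60.8, 66.6, 67.9]
-0.085 [59.7, 61.0, 67.6, 68.1]
-0.025 [68.7, 67.5, 61.0, 59.6]
0.035 [59.3, 61.0, 66.2, 67.9]
```

Contact shows at z≈0.056 with 2.8 N, as predicted. I'll press on in small steps.

```bash
python3 -m creep '[{"delta_pos":[0,0,0.001],"roll":0},{"delta_pos":[0,0,0.002],"roll":0},{"delta_pos":[0,0,0.003],"roll":0},{"delta_pos":[0,0,0.004],"roll":0},{"delta_pos":[0,0,0.005],"roll":0},{"delta_pos":[0,0,0.006],"roll":0},{"delta_pos":[0,0,0.007],"roll":0},{"delta_pos":[0,0,0.007],"roll":0}]'; python3 chk.py
```

```text
clock: 7.75
tcp_pos: [0.4888, 0.0373, 0.0487]
ee_rot: [-0.117, 0.993, -0.0, 0.0]
force: [-0.3, 0.3, -0.2]
finger_gap: 0.0002
grip_force: 0.0
-0.205 [69.7, 66.1, 60.7, 59.2]
-0.145 [59.7, 60.8, 67.0, 67.9]
-0.085 [59.6, 60.8, 66.8, 68.0]
-0.025 [59.3, 69.7, 66.9, 67.3]
0.035 [59.8, 60.7, 66.0, 67.4]
```

Rocker 4 has snapped off. I'll lift and go to rocker 1.

```bash
python3 -m creep '[{"delta_pos":[0,0,-0.015],"roll":0},{"delta_pos":[0,0,-0.045],"roll":0},{"delta_pos":[0,0,-0.07],"roll":0},{"delta_pos":[0,0,-0.07],"roll":0},{"delta_pos":[0,-0.04,-0.07],"roll":0},{"delta_pos":[0,-0.08,-0.07],"roll":0},{"delta_pos":[0,-0.12,-0.07],"roll":0},{"delta_pos":[0,-0.16,-0.07],"roll":0},{"delta_pos":[-0.002,-0.18,-0.07],"roll":0},{"delta_pos":[-0.002,-0.18,-0.07],"roll":0},{"delta_pos":[-0.002,-0.18,-0.07],"roll":0}]'; python3 -c "
from chk import *
todo(robot.observe(),[.5320,-.137,.065])"
```

```text
clock: 8.9
tcp_pos: [0.532, -0.1373, 0.1181]
ee_rot: [-0.116, 0.993, 0.0, -0.0]
force: [-0.3, 0.3, 0.3]
finger_gap: 0.0003
grip_force: 0.0
-0.205 [69.3, 66.0, 60.7, 59.2]
-0.145 [59.9, 61.0, 66.8, 68.3]
-0.085 [59.6, 60.9, 67.2, 67.4]
-0.025 [59.6, 61.0, 67.4, 68.5]
0.035 [59.6, 60.8, 66.5, 68.0]
tcp [ 0.532  -0.1364  0.1182] shift [ 0.0001 -0.0006  0.0532] roll -0.003 q [-0.14  0.43  0.4   1.9  -0.22  0.86  2.17] F [-0.1  0.3 -0.1] gap 0.00021409084328976403 t 8.95
```

```bash
python3 -m creep '[{"delta_pos":[0,0,0.03],"roll":0},{"delta_pos":[0,0,0.05],"roll":0},{"delta_pos":[0,0,0.054],"roll":0},{"delta_pos":[0,0,0.056],"roll":0},{"delta_pos":[0,0,0.058],"roll":0},{"delta_pos":[0,0,0.06],"roll":0},{"delta_pos":[0,0,0.062],"roll":0},{"delta_pos":[0,0,0.062],"roll":0}]'; python3 -m creep '[{"delta_pos":[0,0,0.001],"roll":0},{"delta_pos":[0,0,0.002],"roll":0},{"delta_pos":[0,0,0.003],"roll":0},{"delta_pos":[0,0,0.004],"roll":0},{"delta_pos":[0,0,0.005],"roll":0},{"delta_pos":[0,0,0.006],"roll":0},{"delta_pos":[0,0,0.007],"roll":0},{"delta_pos":[0,0,0.007],"roll":0}]'; python3 chk.py
```

```text
clock: 9.75
tcp_pos: [0.5325, -0.1374, 0.057]
ee_rot: [-0.117, 0.993, -0.0, 0.0]
force: [0.5, -0.4, 0.2]
finger_gap: 0.0002
grip_force: 0.0
clock: 10.55
tcp_pos: [0.5325, -0.1373, 0.0496]
ee_rot: [-0.117, 0.993, 0.0, 0.0]
force: [-0.3, 0.5, -0.4]
finger_gap: 0.0003
grip_force: 0.0
-0.205 [60.6, 71.0, 65.8, 67.1]
-0.145 [59.6, 60.9, 66.8, 67.3]
-0.085 [59.5, 61.2, 66.5, 67.6]
-0.025 [59.7, 60.9, 66.5, 68.6]
0.035 [59.2, 60.9, 66.2, 68.2]
```

Rocker 1 has snapped off too. I'll withdraw and make a final check.

```bash
python3 -m creep '[{"delta_pos":[0,0,-0.015],"roll":0},{"delta_pos":[0,0,-0.045],"roll":0},{"delta_pos":[0,0,-0.085],"roll":0},{"delta_pos":[0,0,-0.125],"roll":0},{"delta_pos":[0,0,-0.165],"roll":0},{"delta_pos":[0,0,-0.2],"roll":0},{"delta_pos":[0,0,-0.2],"roll":0},{"delta_pos":[0,0,-0.2],"roll":0}]'; python3 - <<'E'
import chk
from chk import *
cv2.imwrite('pics/f.png',r['frame'])
E
```

```text
clock: 11.4
tcp_pos: [0.5328, -0.1373, 0.2504]
ee_rot: [-0.117, 0.993, -0.0, 0.001]
force: [-0.5, -0.3, -0.9]
finger_gap: 0.0003
grip_force: 0.0
-0.205 [59.8, 61.1, 66.7, 67.7]
-0.145 [59.4, 61.0, 66.4, 68.3]
-0.085 [59.6, 61.1, 66.9, 67.8]
-0.025 [59.4, 60.8, 66.8, 68.0]
0.035 [59.5, 60.9, 66.5, 68.0]
```

View pics/f.png

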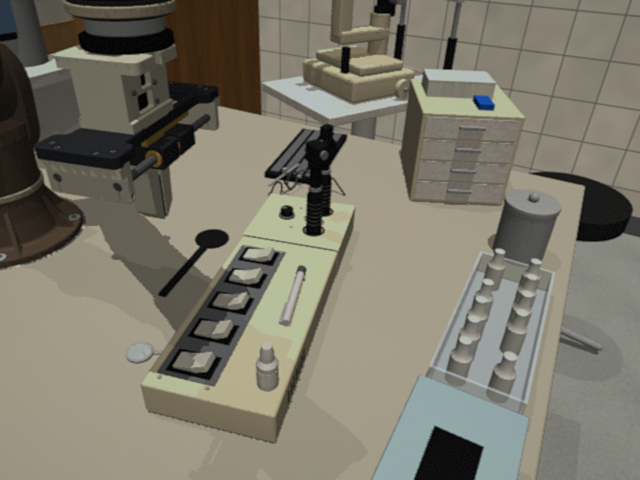

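All five rockers (from (193,360) to (260,254)) are off, the bystanders are where they were, and the hand is clear.

```bash
python3 -c "
from rig import robot;print(robot.finish_job())"
```

```text
the job is handed in; nothing more can be done
None
```

I pressed off the two switches left on (desk y = -25 and -205 mm); the final check showed all five off, nothing else moved and the hand clear, and the job is handed in.

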